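# Lock the label roll on its axle with a linchpin

## Robot

A 6-joint arm with a two-finger parallel gripper is mounted at the origin on a cart in front of the work surface, level with it; the furniture and walls round the work are solid. World frame = base frame: x ahead of the robot, y to its left, z up, the work surface at z = 0. Lengths are in m, angles in rad, forces in N, time in s.
With the tool pointing down it reaches from about 0.35 to 0.975 m from the base axis. Payload 4.9 kg.
Tool frame: the origin (TCP) lies at the very end of the fingers, on their centre line; the grasp point (between the pads) lies 19 mm behind it; z points along the fingers, y is the line along which they close (so a half turn about z gives the same grasp; the last joint's range is limited). The gripper opens to 85 mm and grips with 20 to 120 N. Pads are 22 mm wide; open, the fingers measure 114 mm over their backs; the gripper's body (76 mm by 85 mm) begins 54 mm behind the grasp point. The pads swing forward as they close: fully open they stand 13 mm farther back than shut.
Start: joints at [1.205, 0.053, 1.613, -0, 1.476, -0.119], TCP at [0.153, 0.606, 0.231] pointing down, gripper open.
Joint ranges: [-3.01, 3.01], [-1.01, 2.22], [0.06, 2.58], [-1.02, 4.17], [0.09, 2.62], [-3.14, 3.14]. Speed limits (rad/s): [2.57, 2.57, 3.14, 3.14, 3.14, 3.14].

## Interface

Orientations are given as a rotation vector (axis times angle).
In Python, from station import ctrl, imaging gives the robot as it stands.
- The arm moves only by the tool play_rows, never from a script. Its argument "series" is a list of rows, each a list of 3 entries, a list of its own where there are three numbers: the opening, from 0 (shut) to 1 (fully open), then the shift along the tool's x, y, z each as a share of 0.05 m, from -1 to 1, then the turn, a rotation vector about the tool's x, y, z each as a share of 8 degrees, from -1 to 1. In form: [[grip, [dx, dy, dz], [ax, ay, az]], ...]. A call has 1 to 8 rows; each row shifts and turns the commanded pose from where the row before left it, along the tool's axes as they then stand; what a row does not reach is not made up. A row lasts 1/8 s, in which the tool goes at most 62.5 mm and 10.7 degrees, less where a joint would pass 70% of its speed; a pose out of reach is approached as far as the arm can. A call with a number of a shift or a turn outside -1 to 1 is refused whole. A call with a gripper value outside its range is refused whole. The fingers move at their own pace and stop on an object; "force" is the grip in N (left out, the last holds). Time passes only in rows, so rows that do not move let the fingers close. It gives the time, the measured TCP pose, the force, the opening and the grip force at its end, in the units of the state.
- ctrl.get_obs(): the state, without advancing time (a new reading comes with each control period).
- imaging.get_image(name): name is "scene" or "side" or "wrist"; returns a dict with "color" (420x560x3 uint8, blue, green, red), "fx", "fy", "cx", "cy" (pixels), "extrinsics" (4x4, takes a point from world to camera coordinates); the wrist camera has in their place "hand_eye" (4x4, takes a point from camera to tool coordinates, whose origin is the TCP and whose axes are the flange's). Camera axes: x right, y down, z forward; pixel columns grow to the right and rows downward; lengths in m; the calibration is good to about 2 mm. A picture is of the moment at which its call begins: read the wrist's pose just before it. There is no depth.
- ctrl.finish_job(): hands the job in; it is judged then, once.
The state is a dict: "t": time; "q": joint angles; "dq": joint speeds; "effort": joint torques, N m; "tool_pos": TCP position; "tool_rot": TCP orientation; "contact_force": force on the tool from outside, world axes, zero at the start; "wrist_torque": the same for the moment, N m; "opening": finger opening in m; "grip_force": force on a finger pad.
Only numpy, scipy, OpenCV 4.12 (cv2) and the standard library are available. Lean on these libraries where they do the work, as an engineer would, in place of code of your own. Each camera call takes 0.05 s, during which the arm holds its last target. There are 200 camera calls.

## Task

Take the linchpin from its parking post and push it down through the hole in the end of the label roll stand's axle, wedging back the sprung collar, until the head sits fully home on the axle and the collar snaps forward over it. Then swing the pin's sprung ring down over the axle end until it snaps shut under the pin. Be gentle: do not ram the pin or lean hard on the stand, and leave the spool, the tape measure and the glue bottle where they are.

Things in the scene. Friction and masses are not known exactly. Their poses are not given: they have to be found in the camera images.
- pin: Steel linchpin, 0.11 kg, first standing in the parking post. Origin: shank axis, underside of the head (the seating face). z up out of the head. Shank 10 mm diameter, 40 mm long below the origin, its last 12 mm a cone down to 4 mm. Head 34 mm (y), 14 mm high, x = -9 to 5.5 mm. It goes in with pin x along stand x, so that the ring is at the axle's free end.
- pin_lug (a point): Middle of the grip lug on the pin's head, 27 mm above the pin's origin and 2 mm to its -x, axes as the pin's: a dark block 14.5 mm (x) by 12 mm (y), from 13 to 40 mm above the pin's origin. Grasp it across y; the ring's hinge ends below it reach 14 mm above the pin's origin.
- pin_cheeks (a point): Point midway between the lower ends of the head's two cheeks, 8 mm under the pin's origin, axes as the pin's. The cheeks, at y = 13 to 17 mm on both sides, x = -9 to 9 mm, hang from the head and straddle the 24 mm wide axle with 1 mm play a side; they stand out 3.5 mm behind the head (+x) as ears.
- pin_ring (a joint): Swing of the pin's ring, rad. 0: open, held by its spring, pointing to pin -x and 15 degrees above level. Grows as it swings down; 1.92 is the stop, shut, bow under and just past the pin's tip. Over-centre spring: resists up to 1.0 rad (at most 0.2 N m, near 0.5 rad), then drives the ring shut by itself, damped.
- ring_hinge (a point): Middle of the ring's hinge axis, which runs along pin y, 8 mm above the pin's origin. The round ring (5 mm wire, 64 mm centre diameter) starts here at y = -22 and 22 mm, is widest (32 mm each side) 23 mm out, and passes round both sides of the axle; it can be pushed down and round with a fingertip on one side beside the axle, some 33 mm from the hinge axis.
- ring_bow (a point): Middle of the ring's bow, wire centre 55 mm from the hinge axis; fixed to the ring.
- stand: Label roll stand, fixed: grey base plate 160 x 90 x 8 mm, an upright, and a level square steel axle (24 mm) with a white roll 72 mm in diameter. Origin: on the table straight under the axle's upright pin hole (11 mm, chamfer 1.5 mm, through 24 mm). x points along the axle from its free end (x = -18 mm) to the upright (x = 113 mm). The axle's height is not in this pose: see axle_set.
- collar (a joint): Black sprung collar on the axle, travel in m: 0 at its front stop, 0.010 pushed back to the roll. Its lip, 1 to 6 mm above the axle, is 5 mm behind the hole centre at 0; a ramp above leans back 30 degrees, to 20 mm. The pin's cheeks push it back 0.004 (2 N, 0.35 N/mm; some 5 to 15 N down on the pin); as the head comes home it snaps back over the ears, to below 0.001.
- post: Parking post, fixed: base plate 90 x 70 x 8 mm and a square steel post 24 mm wide, top 70 mm above the table, with a 12.5 mm hole in which the pin stands. Origin on the table under the hole; the pin starts with its axes along the post's.
- spool: Bystander: spool of white thread, 29 mm in diameter, 50 mm tall, standing; origin under its centre.
- tape_measure: Bystander: yellow tape measure 31 x 78 x 54 mm; origin under its centre.
- glue_bottle: Bystander: white glue bottle with a dark nozzle, 35 mm in diameter, 112 mm tall, standing; origin under its centre.
- axle_set (a point): Point fixed on the stand over its origin at 115 mm height, the middle of the axle's height setting. The axle's top was clamped anywhere from 7.5 mm below to 7.5 mm above this point before the start, and stays there; its height is not measured: see it or feel it. The roll's face is 62 mm behind this point.
There are look-alikes about, which are no part of the job. Leave any yellow look-alike of the pin alone.

How it is judged:
On the way, in this order (a step that is already met when the one before it is completed fails the run):
1. the pin's head is fully home in the axle, the collar snapped forward over it, with the ring still open (horizontal distance between pin and stand below 0.003 m and z of pin in the frame of axle_set below 0.009 m and value of joint collar below 0.002 m and value of joint pin_ring below 0.4 rad), for 0.2 s.
2. the ring has snapped shut under the pin (value of joint pin_ring above 1.8 rad), for 0.2 s.
At the end, for the whole second after the job is handed in: The pin stands in the axle hole (axes within 3 mm), its head home with the collar snapped forward over it (collar travel below 2 mm, possible only within about 1 mm of home), upright within 0.08 rad, square to the axle within 0.12 rad, at rest, its ring shut (joint above 1.8 rad) (horizontal distance between pin and stand below 0.003 m and z of pin in the frame of axle_set below 0.009 m and value of joint collar below 0.002 m and angle between pin's own z axis and vertical below 0.08 rad and angle between the x axis of pin and the x axis of stand, either way round below 0.12 rad and value of joint pin_ring above 1.8 rad and linear speed of pin below 0.02 m/s); the robot touches nothing.
It fails at once if the pin is rammed or leaned on: more than 70 N between the pin and the stand, all their contacts added up (contact force between pin and stand above 70 N).
It fails at once if more than 35 N between the robot and the stand (contact force between any of the arm, the fingers and stand above 35 N).
It fails at once if the spool, the tape measure or the glue bottle is moved by more than 30 mm (distance of any of spool, tape_measure, glue_bottle from where it was at the start of the episode above 0.03 m).
It also fails if it takes over 61 s, if anything falls off the work surface, if the arm or the gripper's body presses on something with over 40 N, if the wrist force passes 120 N, or if a joint passes its speed limit or range.

## Working session

There is one attempt and no reset: what is moved stays moved. The work goes in short steps, Python scripts to look and compute and a tool call to move; the robot and the scene stay as the last step left them, time stands still between calls to the robot, and variables do not carry over. Pictures are saved under pics/ and viewed, at most 10 in all, crops included, and the job is handed in when it is done.

Besides the shell and the picture viewer there is one more tool, called after ">>>" as name(argument=value, ...) on one line, values as JSON. play_rows: Moves the arm, as the interface text tells. Shift numbers are shares of 0.05 m and turn numbers shares of 8 degrees, none past 1 either way. Its arguments: {"type":"object","properties":{"series":{"type":"array"},"force":{"type":"number"}},"required":["series"]}

```bash
mkdir -p pics; ls; cat > h.py <<'E'
import numpy as np, cv2
from scipy.spatial.transform import Rotation as R
from station import ctrl, imaging
def grab(name, tag):
    o=ctrl.get_obs(); im=imaging.get_image(name)
    if name=="wrist":
        T=np.eye(4);T[:3,:3]=R.from_rotvec(o["tool_rot"]).as_matrix();T[:3,3]=o["tool_pos"]
        E=np.linalg.inv(T@np.array(im["hand_eye"]))
    else: E=np.array(im["extrinsics"])
    K=np.array([[im["fx"],0,im["cx"]],[0,im["fy"],im["cy"]],[0,0,1]])
    cv2.imwrite(f"pics/{tag}.png",im["color"]); np.savez(f"pics/{tag}.npz",K=K,E=E)
    return im["color"],K,E
def cam(tag):
    d=np.load(f"pics/{tag}.npz"); return d["K"],d["E"]
def ray(tag,uv):
    K,E=cam(tag); C=np.linalg.inv(E); d=C[:3,:3]@np.linalg.inv(K)@np.array([uv[0],uv[1],1.]); return C[:3,3],d/np.linalg.norm(d)
def onz(tag,uv,z):
    c,d=ray(tag,uv); return c+d*(z-c[2])/d[2]
def tri(*obs):
    A=np.zeros((3,3));b=np.zeros(3)
    for t,uv in obs:
        c,d=ray(t,uv);P=np.eye(3)-np.outer(d,d);A+=P;b+=P@c
    p=np.linalg.solve(A,b)
    return p,[round(float(np.linalg.norm((np.eye(3)-np.outer(ray(t,uv)[1],ray(t,uv)[1]))@(p-ray(t,uv)[0])))*1000,1) for t,uv in obs]
def proj(tag,p):
    K,E=cam(tag);q=E[:3,:3]@p+E[:3,3];q=K@q;return q[:2]/q[2]
E
python3 - <<'E'
from h import *
np.set_printoptions(precision=3,suppress=True)
ims=[]
for n in("scene","side","wrist"):
    c,K,E=grab(n,n+"0"); print(n,K[0,0],np.linalg.inv(E))
    ims.append(c)
print(ctrl.get_obs())
cv2.imwrite("pics/a.png",cv2.resize(ims[0],(800,600),interpolation=cv2.INTER_CUBIC));cv2.imwrite("pics/b.png",cv2.resize(ims[1],(800,600),interpolation=cv2.INTER_CUBIC))
E
```

```text
pics
scene 535.2337960254985 [[ 0.657 -0.453  0.603 -0.199]
 [-0.754 -0.407  0.516 -0.612]
 [ 0.012 -0.793 -0.609  0.748]
 [ 0.     0.     0.     1.   ]]
side 396.97677987481524 [[-0.981 -0.095  0.168  0.289]
 [-0.191  0.351 -0.917  0.8  ]
 [ 0.028 -0.932 -0.362  0.42 ]
 [ 0.     0.     0.     1.   ]]
wrist 314.3389516612807 [[ 0.244  0.935  0.257  0.086]
 [ 0.97  -0.235 -0.067  0.622]
 [-0.002  0.266 -0.964  0.373]
 [ 0.     0.     0.     1.   ]]
{'t': 0.15, 'q': array([ 1.205,  0.053,  1.614, -0.   ,  1.476, -0.119]), 'dq': array([ 0.001, -0.001, -0.002,  0.   , -0.   ,  0.002]), 'effort': array([  0.   , -39.424, -37.072,  -0.   ,   0.005,   0.   ]), 'tool_pos': array([0.152, 0.606, 0.23 ]), 'tool_rot': array([-0.387, -3.117,  0.003]), 'contact_force': array([-0.236,  0.007, -0.495]), 'wrist_torque': array([ 0.007, -0.   , -0.016]), 'grip_force': 0.0, 'opening': 0.08524998621816943}
```

View pics/a.png

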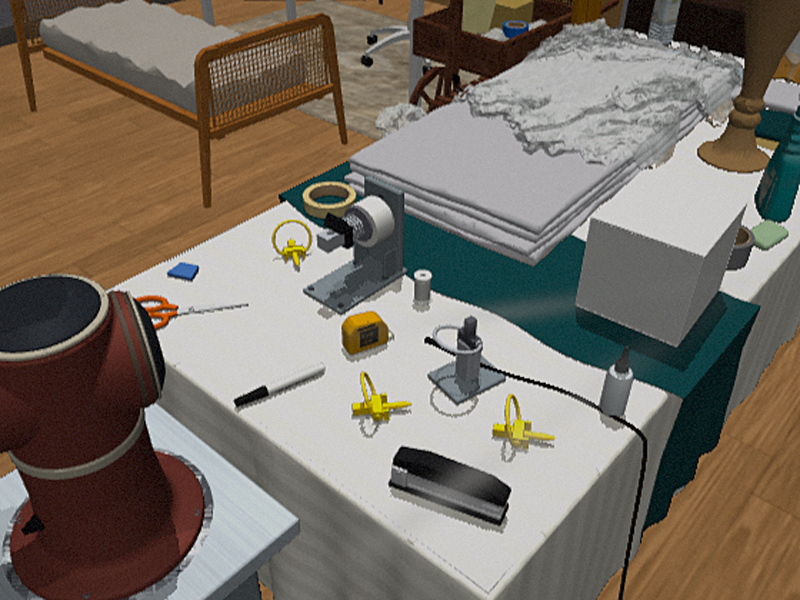

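View pics/b.png

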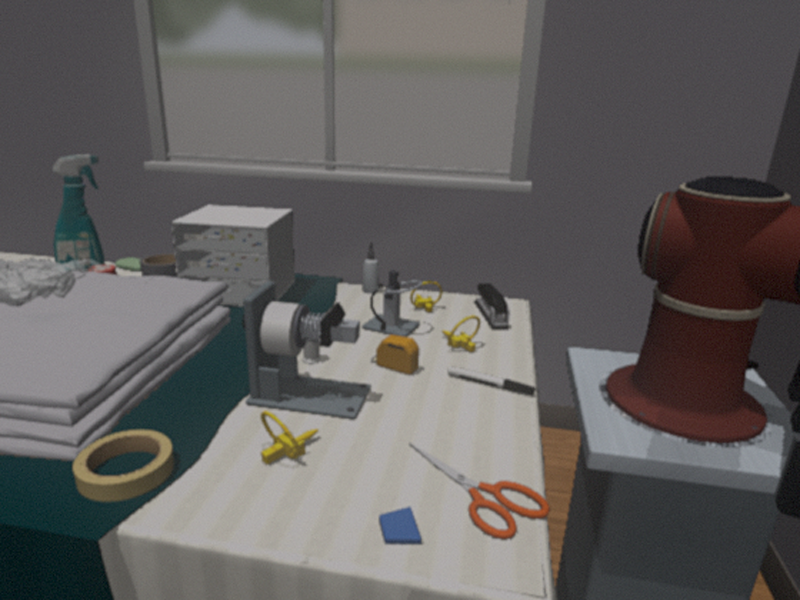

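Candidates for the pin in the scene view are the grey pin in the post at (468,330) and yellow look-alikes at (292,245), (380,405) and (522,430). The grey one is the pin. The stand's axle end is at (330,235), and the side view shows the axle end at (350,330) and the lug at (393,280). Next is one close crop of both places in both views.

```bash
python3 - <<'E'
from h import *
s=cv2.imread("pics/scene0.png");d=cv2.imread("pics/side0.png")
def c(i,x,y,w,h): return cv2.resize(i[y:y+h,x:x+w],(400,300),interpolation=cv2.INTER_CUBIC)
# crops 80x60 -> x5 ; 
a=np.vstack([np.hstack([c(s,290,215,80,60),c(s,205,120,100,75)]),np.hstack([c(d,240,180,80,60),c(d,170,195,100,75)])])
cv2.imwrite("pics/c.png",a)
E
```

```text
(no output)
```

View pics/c.png

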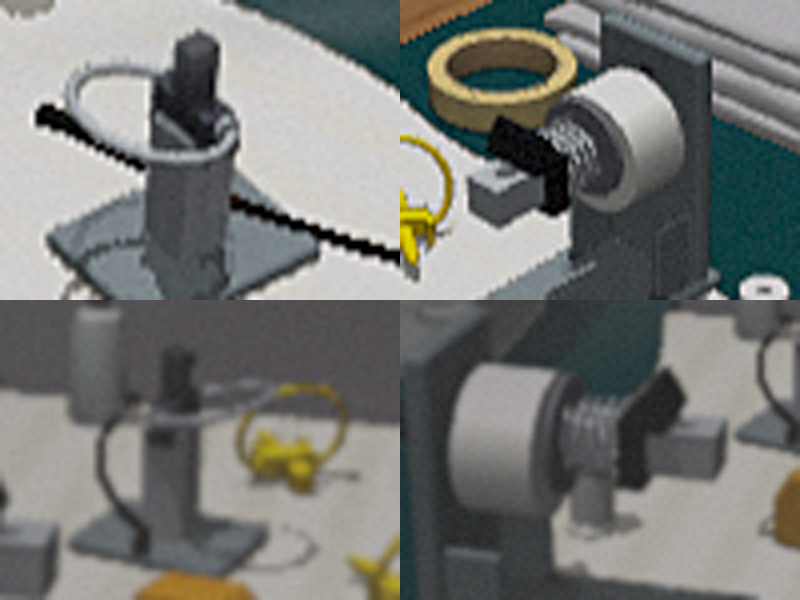

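```bash
python3 - <<'E'
from h import *
np.set_printoptions(precision=4,suppress=True)
print("lugtop",tri(("scene0",(329.8,223.5)),("side0",(276,190.5))))
print("lugtop z.11",onz("scene0",(329.8,223.5),.11),onz("side0",(276,190.5),.11))
print("bow z~.092",onz("scene0",(303.6,233.5),.092))
for n,uv in dict(tl=(221.75,163.75),tr=(230.5,168),hole=(232.5,163)).items():
  for z in (.1075,.115,.1225): print(n,z,onz("scene0",uv,z))
print("end tr",tri(("scene0",(221.75,163.75)),("side0",(251.25,226.25))))
# stand base corners in side view 800 px->/1.4286
k=.7
for uv in ((250,400),(368,385),(358,412),(282,377)): print(onz("side0",(uv[0]*k,uv[1]*k),.008))
for uv in ((304,292),(340,312),(407,272)): print("sc",onz("scene0",(uv[0]*k,uv[1]*k),.008))
for uv in ((429,378),(456,402),(506,378)): print("post",onz("scene0",(uv[0]*k,uv[1]*k),.008))
s=cv2.imread("pics/wrist0.png");cv2.imwrite("pics/d.png",cv2.resize(s,(800,600)))
E
```

```text
lugtop (array([ 0.4674, -0.1625,  0.108 ]), [1.2, 1.2])
lugtop z.11 [ 0.4671 -0.1634  0.11  ] [ 0.4649 -0.1537  0.11  ]
bow z~.092 [ 0.4278 -0.1318  0.092 ]
tl 0.1075 [0.4789 0.1453 0.1075]
tl 0.115 [0.471  0.1364 0.115 ]
tl 0.1225 [0.463  0.1276 0.1225]
tr 0.1075 [0.4797 0.1185 0.1075]
tr 0.115 [0.4718 0.11   0.115 ]
tr 0.1225 [0.4638 0.1014 0.1225]
hole 0.1075 [0.4971 0.1299 0.1075]
hole 0.115 [0.489  0.1212 0.115 ]
hole 0.1225 [0.4808 0.1125 0.1225]
end tr (array([0.4597, 0.1241, 0.1252]), [0.3, 0.3])
[0.6057 0.1601 0.008 ]
[0.4564 0.0795 0.008 ]
[0.4522 0.1551 0.008 ]
[0.5875 0.0867 0.008 ]
sc [0.4492 0.1521 0.008 ]
sc [0.4509 0.072  0.008 ]
sc [0.6031 0.0652 0.008 ]
post [ 0.4278 -0.1273  0.008 ]
post [ 0.4156 -0.1849  0.008 ]
post [ 0.5003 -0.2083  0.008 ]
```

View pics/d.png

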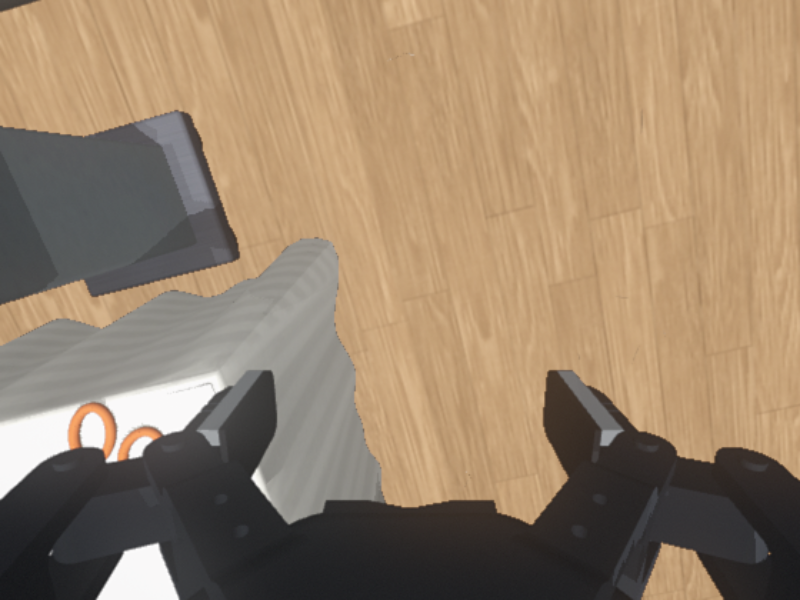

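The wrist view shows only the floor and the scissors at the table edge, with image up being tool +x. Estimates are the stand hole near (0.478,0.112), yaw about 0, and the pin near (0.467,-0.163), yaw about -15°. I'll go above the stand and look.

>>> play_rows(series=[[1,[-0.8,-0.82,-0.16],[0,0,0]],[1,[-0.8,-0.82,-0.16],[0,0,0]],[1,[-0.8,-0.82,-0.16],[0,0,0]],[1,[-0.8,-0.82,-0.16],[0,0,0]],[1,[-0.8,-0.82,-0.16],[0,0,0]],[1,[-0.8,-0.82,0],[0,0,0]],[1,[-0.8,-0.82,0],[0,0,0]],[1,[-0.8,-0.82,0],[0,0,0]]])

```text
t: 1.15
tool_pos: [0.3833, 0.2081, 0.2712]
tool_rot: [0.386, 3.117, 0.0]
contact_force: [0.6, 0.3, 1.0]
opening: 0.085
grip_force: 0.0
```

>>> play_rows(series=[[1,[-0.8,-0.82,0],[0,0,0]],[1,[-0.8,-0.82,0],[0,0,0]],[1,[0,0,0],[0,0,0]],[1,[0,0,0],[0,0,0]]])

```text
t: 1.65
tool_pos: [0.4401, 0.1108, 0.271]
tool_rot: [-0.388, -3.117, -0.0]
contact_force: [-0.2, -1.1, 0.0]
opening: 0.0851
grip_force: 0.0
```

```bash
python3 - <<'E'
from h import *
np.set_printoptions(precision=4,suppress=True)
c,K,E=grab("wrist","w1");o=ctrl.get_obs();print(o["t"],o["tool_pos"],o["tool_rot"])
cv2.imwrite("pics/w1v.png",cv2.resize(c,(800,600),interpolation=cv2.INTER_CUBIC))
E
```

```text
1.7 [0.4399 0.1114 0.271 ] [-0.3853 -3.1172 -0.0004]
```

View pics/w1v.png

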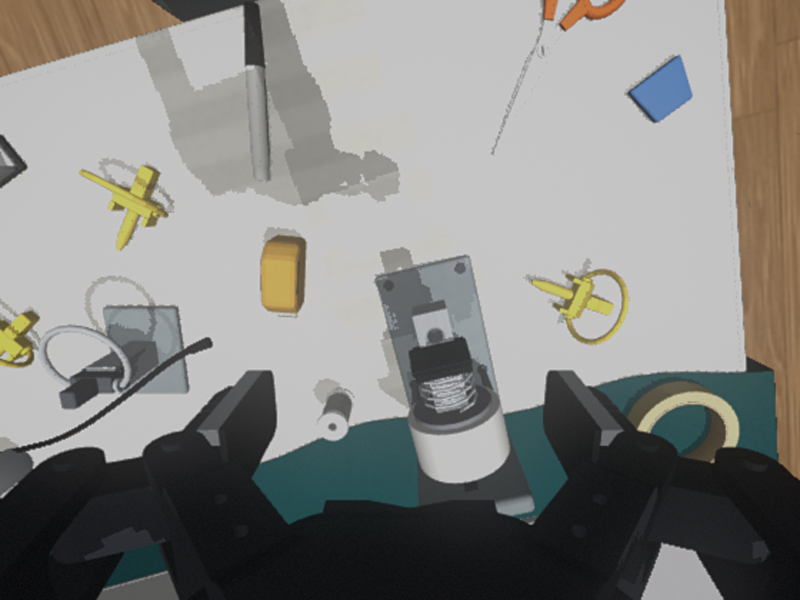

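The wrist view shows the axle end edge from (415,304) to (446,300), the hole near (435,336), base plate corners at (376,277) and (469,256), and the pin's lug top at (72,393) with the ring at (85,355). I'll take one zoomed crop of the axle and pin.

```bash
python3 - <<'E'
from h import *
c=cv2.imread("pics/w1.png")
a=cv2.resize(c[170:270,255:355],(400,400),interpolation=cv2.INTER_CUBIC)
a=cv2.resize(c[200:250,280:340],(480,400),interpolation=cv2.INTER_CUBIC)
b=cv2.resize(c[205:285,25:89],(320,400),interpolation=cv2.INTER_CUBIC)
cv2.imwrite("pics/e.png",np.hstack([a,b]))
E
```

```text
(no output)
```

View pics/e.png

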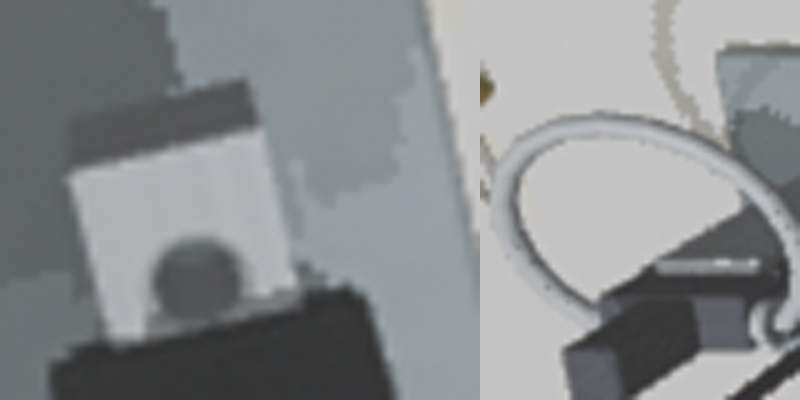

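```bash
python3 - <<'E'
from h import *
np.set_printoptions(precision=4,suppress=True)
a=tri(("w1",(312.75,216)),("scene0",(221.75,163.75)));b=tri(("w1",(288.75,222.25)),("scene0",(230.5,168)));h=tri(("w1",(304.75,234.75)),("scene0",(232.5,163)))
print("far",a,"near",b,"hole",h)
print("far side",tri(("w1",(312.75,216)),("scene0",(221.75,163.75)),("side0",(251.25,226.25))))
for z in(.11,.115,.12,.125):
  P=[onz("w1",u,z)[:2] for u in((288.75,222.25),(312.75,216),(304.75,234.75),(294.4,243.1),(317.25,236.5))]
  e=P[1]-P[0]; s1=P[3]-P[0]; s2=P[4]-P[1]
  print(z,*P,"w",np.linalg.norm(e),"yaws",np.degrees([np.arctan2(-e[0],e[1]),np.arctan2(s1[1],s1[0]),np.arctan2(s2[1],s2[0])]))
k=.7
B=[onz("w1",(u*k,v*k),.008)[:2] for u,v in((376,277),(469,256),(497,405))]
print(B,np.linalg.norm(B[1]-B[0]),np.degrees(np.arctan2(*(B[2]-B[1])[::-1])),np.degrees(np.arctan2(-(B[1]-B[0])[0],(B[1]-B[0])[1])))
# lug top, crop scale5 offset(25,205): top face quad
q=np.array([(565,350),(607,350),(622,398),(580,400)],float);uv=(q.mean(0)-[480,0])/5+[25,205]
print("lug",uv,onz("w1",uv,.11),tri(("w1",uv),("scene0",(329.8,223.5))))
E
```

```text
far (array([0.4642, 0.1298, 0.1208]), [0.7, 0.7]) near (array([0.4656, 0.1052, 0.1194]), [1.3, 1.3]) hole (array([0.4829, 0.1172, 0.1187]), [1.8, 1.8])
far side (array([0.4608, 0.1275, 0.1253]), [2.9, 2.2, 2.3])
0.11 [0.4674 0.1052] [0.4669 0.1302] [0.4844 0.1178] [0.4906 0.1054] [0.4893 0.1298] w 0.02501896056437485 yaws [ 1.1056  0.4295 -1.0682]
0.115 [0.4658 0.1056] [0.4653 0.1302] [0.4825 0.118 ] [0.4887 0.1057] [0.4874 0.1298] w 0.02460676603267068 yaws [ 1.1056  0.4295 -1.0682]
0.12 [0.4643 0.1059] [0.4638 0.1301] [0.4807 0.1181] [0.4868 0.1061] [0.4855 0.1297] w 0.02419457150096652 yaws [ 1.1056  0.4295 -1.0682]
0.125 [0.4627 0.1063] [0.4623 0.13  ] [0.4789 0.1183] [0.4849 0.1064] [0.4836 0.1296] w 0.023782376969262334 yaws [ 1.1056  0.4295 -1.0682]
[array([0.4525, 0.0749]), array([0.4544, 0.1622]), array([0.6084, 0.1577])] 0.08737901198590911 -1.6881198362994896 -1.225155956131892
lug [ 47.7 279.9] [ 0.4669 -0.1596  0.11  ] (array([ 0.4682, -0.162 ,  0.1081]), [0.7, 0.7])
```

>>> play_rows(series=[[1,[-0.29,-0.86,0.12],[0,0,0]],[1,[-0.29,-0.86,0.12],[0,0,0]],[1,[-0.29,-0.86,0.12],[0,0,0]],[1,[-0.29,-0.86,0.12],[0,0,0]],[1,[-0.29,-0.86,0.12],[0,0,0]],[1,[-0.29,-0.86,0.12],[0,0,0]],[1,[0,0,0],[0,0,0]],[1,[0,0,0],[0,0,0]]])

```text
t: 2.7
tool_pos: [0.4619, -0.1592, 0.2353]
tool_rot: [-0.384, -3.118, -0.001]
contact_force: [0.0, -0.2, -0.3]
opening: 0.0857
grip_force: 0.0
```

```bash
python3 - <<'E'
from h import *
np.set_printoptions(precision=4,suppress=True)
c,K,E=grab("wrist","w2");o=ctrl.get_obs();print(o["t"],o["tool_pos"],o["tool_rot"])
u,v=proj("w2",np.array([.467,-.161,.08])).astype(int);print(u,v)
x0,y0=u-80,max(0,v-70);print(x0,y0)
cv2.imwrite("pics/w2v.png",cv2.resize(c[y0:y0+120,x0:x0+160],(800,600),interpolation=cv2.INTER_CUBIC))
E
```

```text
2.75 [ 0.462  -0.159   0.2355] [0.3829 3.1179 0.0006]
286 201
206 131
```

View pics/w2v.png

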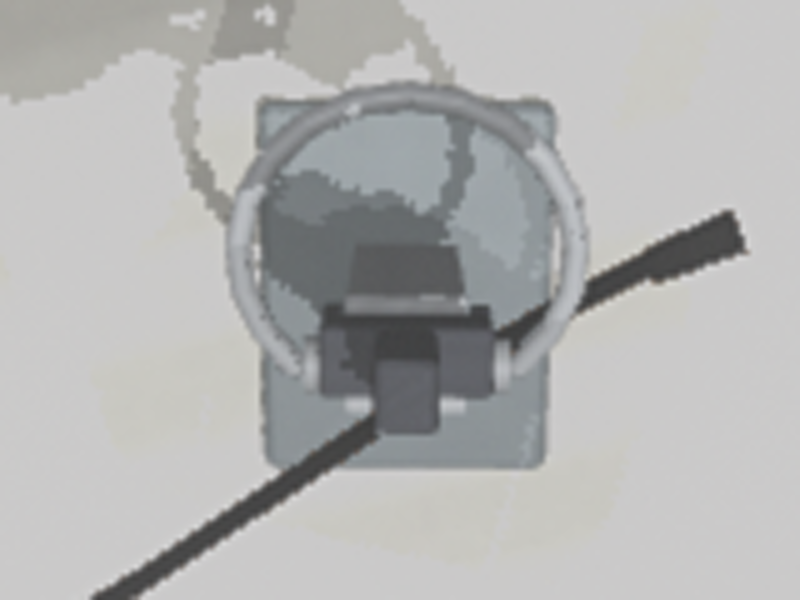

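The crop shows the pin square to the tool, with the post plate edges level. The lug's top face is centred at (407,397) in the crop, between the ring hinges.

```bash
python3 - <<'E'
from h import *
np.set_printoptions(precision=4,suppress=True)
o=ctrl.get_obs();Rm=R.from_rotvec(o["tool_rot"]).as_matrix();uv=np.array([407,397])/5+[206,131]
for z in(.108,.110): p=onz("w2",uv,z);print(p,Rm.T@(p-o["tool_pos"]))
print(tri(("w2",uv),("scene0",(329.8,223.5)),("side0",(276,190.5))))
print(proj("w2",np.array([.467,-.161,.08])), "yaw",np.degrees(np.arctan2(Rm[1,0],Rm[0,0])))
E
```

```text
[ 0.4679 -0.1608  0.108 ] [-0.0061 -0.0004  0.1275]
[ 0.4673 -0.1607  0.11  ] [-0.0056 -0.0004  0.1255]
(array([ 0.4676, -0.1616,  0.108 ]), [0.8, 1.3, 1.4])
[286.9505 201.9732] yaw 165.99763873658293
```

>>> play_rows(series=[[1,[-0.11,-0.01,0.8],[0,0,0]],[1,[0,0,0.8],[0,0,0]],[0.6,[0,0,0.7],[0,0,0]],[0.5,[0,0,0.4],[0,0,0]],[0.5,[0,0,0.27],[0,0,0]],[0.4,[0,0,0],[0,0,0]]], force=60)

```text
t: 3.5
tool_pos: [0.4667, -0.1614, 0.0863]
tool_rot: [-0.384, -3.117, -0.001]
contact_force: [-0.6, -0.2, 0.2]
opening: 0.0342
grip_force: 0.0
```

>>> play_rows(series=[[0,[0,0,0],[0,0,0]],[0,[0,0,0],[0,0,0]],[0,[0,0,0],[0,0,0]],[0,[0,0,0],[0,0,0]],[0,[0,0,0],[0,0,0]]])

```text
t: 4.12
tool_pos: [0.468, -0.1622, 0.0881]
tool_rot: [0.387, 3.115, 0.002]
contact_force: [1.4, 5.2, 4.6]
opening: 0.0108
grip_force: 60.7
```

>>> play_rows(series=[[0,[0,0,-0.2],[0,0,0]],[0,[0,0,-0.4],[0,0,0]],[0,[0,0,-0.6],[0,0,0]],[0,[0,0,-0.8],[0,0,0]],[0,[0,0,-0.8],[0,0,0]],[0,[0,0,0],[0,0,0]]])

```text
t: 4.88
tool_pos: [0.4685, -0.1643, 0.2314]
tool_rot: [0.387, 3.111, -0.007]
contact_force: [-0.6, -0.3, -1.5]
opening: 0.0105
grip_force: 59.9
```

```bash
python3 - <<'E'
from h import *
np.set_printoptions(precision=4,suppress=True)
c,K,E=grab("wrist","w3");o=ctrl.get_obs();print(o["t"],o["tool_pos"],o["tool_rot"],o["opening"])
s,_,_=grab("scene","s3")
u,v=proj("s3",o["tool_pos"]).astype(int);print(u,v)
b=cv2.resize(s[v-50:v+70,u-60:u+40],(400,480),interpolation=cv2.INTER_CUBIC)
a=cv2.resize(c[190:400,190:365],(400,480),interpolation=cv2.INTER_CUBIC)
cv2.imwrite("pics/f.png",np.hstack([a,b]))
E
```

```text
4.925 [ 0.4674 -0.1635  0.2285] [ 0.387   3.1149 -0.0043] 0.010781560419359754
334 171
```

View pics/f.png

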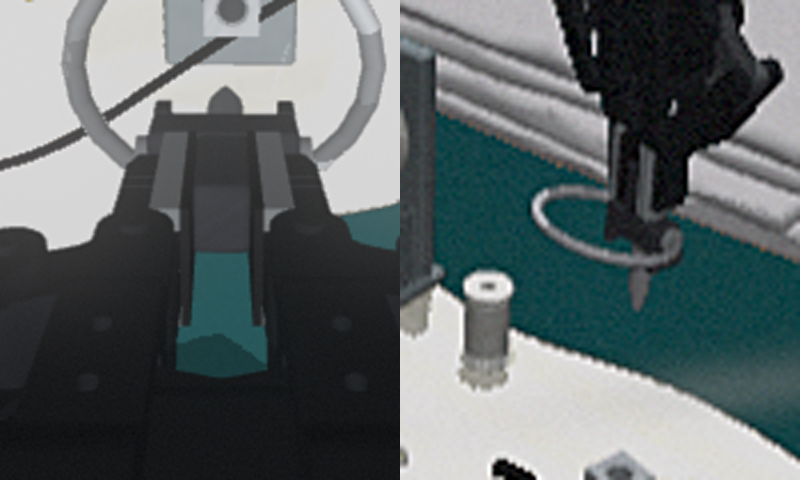

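The pin is held upright in the fingers, with its tip at about (288,228) in wrist pixels and the ring open toward tool +x. I'll turn square to the axle and go above the hole.

>>> play_rows(series=[[0,[0,0,-0.1],[0,0,-0.85]],[0,[0,0,0],[0,0,-0.84]],[0,[-0.03,0.94,0],[0,0,0]],[0,[-0.03,0.94,0],[0,0,0]],[0,[-0.03,0.94,0],[0,0,0]],[0,[-0.03,0.94,0],[0,0,0]],[0,[-0.03,0.94,0],[0,0,0]],[0,[-0.02,0.9,0],[0,0,0]]])

```text
t: 5.98
tool_pos: [0.4771, 0.1185, 0.2291]
tool_rot: [-0.017, -3.138, 0.002]
contact_force: [-0.5, 0.9, -0.6]
opening: 0.0107
grip_force: 59.9
```

>>> play_rows(series=[[0,[0,0,0.3],[0,0,0]],[0,[0,0,0.2],[0,0,0]],[0,[0,0,0],[0,0,0]],[0,[0,0,0],[0,0,0]]])

```text
t: 6.48
tool_pos: [0.4786, 0.1164, 0.2067]
tool_rot: [-0.02, -3.141, 0.0]
contact_force: [0.5, -0.3, -1.1]
opening: 0.0106
grip_force: 60.0
```

```bash
python3 - <<'E'
from h import *
np.set_printoptions(precision=4,suppress=True)
c,K,E=grab("wrist","w4");o=ctrl.get_obs();print(o["t"],o["tool_pos"],o["tool_rot"],o["opening"])
s,_,_=grab("side","d4");s2,_,_=grab("scene","s4")
P=np.array([.4817,.1177,.135])
def crop(i,t,w,h):
  u,v=proj(t,P).astype(int);print(t,u-w//2,v-h//2);return cv2.resize(i[v-h//2:v+h//2,u-w//2:u+w//2],(400,400*h//w),interpolation=cv2.INTER_CUBIC)
a=crop(c,"w4",100,130)
b=np.vstack([crop(s,"d4",100,65),crop(s2,"s4",100,65)])
cv2.imwrite("pics/g.png",np.hstack([a,b]));print(a.shape)
E
```

```text
6.525 [0.4788 0.1165 0.2071] [ 0.0194  3.141  -0.0002] 0.010728495290627901
w4 239 162
d4 190 187
s4 180 125
(520, 400, 3)
```

View pics/g.png

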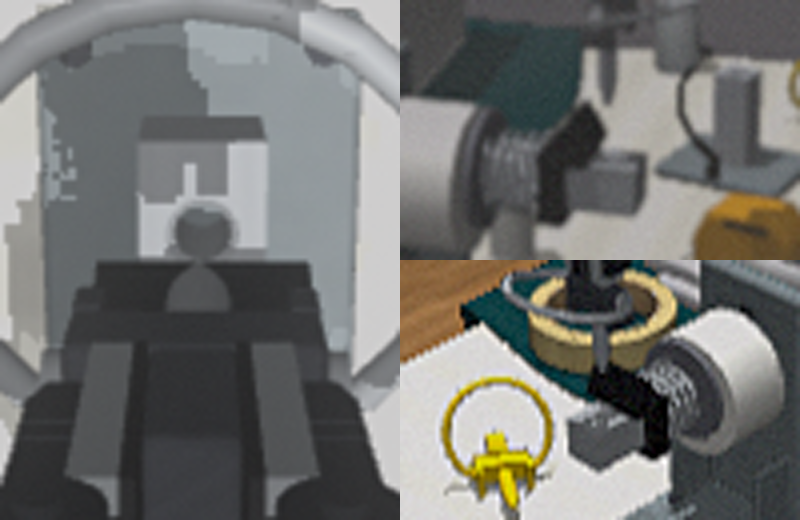

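```bash
python3 - <<'E'
from h import *
np.set_printoptions(precision=4,suppress=True)
f=lambda x,y:(239+x/4,162+y/4)
o=ctrl.get_obs();Rm=R.from_rotvec(o["tool_rot"]).as_matrix();T=o["tool_pos"]
for z in(.117,.12,.123):
  L,Rr=onz("w4",f(138,142),z),onz("w4",f(267,142),z);h=onz("w4",f(203.5,229),z)
  m=(L+Rr)/2; print(z,"width",np.linalg.norm(L-Rr),"front-based",m+[.018,0,0],"hole",h)
for d in(.054,.057,.060):
  p=onz("w4",f(198,262),T[2]-d); print("tip edge",d,p,Rm.T@(p-T))
# pin height: scene/side tips: side crop (605-400,105)/4+(190,187); scene crop (600-400,375-260)/4 hidden
print("side tip",tri(("d4",(190+205/4,187+105/4)),("w4",f(198,262))))
for dx in (0,.002): print(proj("d4",T+[.0,0,-.057]))
# left/right edges yaw
for a,b in(((138,142),(139,250)),((267,142),(267,248))): q=onz("w4",f(*b),.12)-onz("w4",f(*a),.12);print(np.degrees(np.arctan2(q[1],q[0])))
E
```

```text
0.117 width 0.024427123522531038 front-based [0.4821 0.1181 0.117 ] hole [0.4813 0.1181 0.117 ]
0.12 width 0.024111452730165257 front-based [0.4814 0.1181 0.12  ] hole [0.4804 0.1181 0.12  ]
0.123 width 0.023795781937799448 front-based [0.4807 0.1181 0.123 ] hole [0.4794 0.1181 0.123 ]
tip edge 0.054 [0.4758 0.1169 0.1535] [0.0032 0.0001 0.054 ]
tip edge 0.057 [0.4768 0.1169 0.1505] [0.0022 0.0001 0.057 ]
tip edge 0.06 [0.4778 0.117  0.1475] [0.0012 0.0001 0.06  ]
side tip (array([0.4796, 0.1172, 0.1464]), [1.4, 1.4])
[242.3504 211.4744]
[242.3504 211.4744]
-0.8258106006503264
0.21822583435017245
```

>>> play_rows(series=[[0,[-0.044,0.024,0],[0,0,0]],[0,[0,0,0.16],[0,0,0]],[0,[0,0,0.16],[0,0,0]],[0,[0,0,0.1],[0,0,0]],[0,[0,0,0],[0,0,0]],[0,[0,0,0],[0,0,0]]])

```text
t: 7.38
tool_pos: [0.4808, 0.1186, 0.1859]
tool_rot: [0.017, 3.141, 0.0]
contact_force: [0.6, -0.5, -1.9]
opening: 0.0107
grip_force: 59.9
```

```bash
python3 - <<'E'
from h import *
np.set_printoptions(precision=4,suppress=True)
c,K,E=grab("wrist","w5");o=ctrl.get_obs();print(o["t"],o["tool_pos"],o["tool_rot"],o["contact_force"])
print(proj("w5",np.array([.481,.1181,.12])),proj("w5",o["tool_pos"]+[0,0,-.057]))
E
```

```text
7.425 [0.4809 0.1186 0.1861] [0.017 3.141 0.   ] [-0.6348  0.797  -0.791 ]
[286.9524 225.7798] [287.6603 229.8777]
```

>>> play_rows(series=[[0,[0,0,0.05],[0,0,0]],[0,[0,0,0.05],[0,0,0]],[0,[0,0,0.05],[0,0,0]],[0,[0,0,0.05],[0,0,0]],[0,[0,0,0],[0,0,0]]])

```text
t: 8.05
tool_pos: [0.4803, 0.1185, 0.1754]
tool_rot: [-0.017, -3.141, 0.0]
contact_force: [-0.9, -0.5, -1.4]
opening: 0.0107
grip_force: 60.0
```

>>> play_rows(series=[[0,[0,0,0.05],[0,0,0]],[0,[0,0,0.05],[0,0,0]],[0,[0,0,0],[0,0,0]]])

```text
t: 8.43
tool_pos: [0.4804, 0.1185, 0.1703]
tool_rot: [-0.017, -3.141, 0.0]
contact_force: [-1.2, 0.8, -1.7]
opening: 0.0106
grip_force: 60.0
```

>>> play_rows(series=[[0,[0,0,0.05],[0,0,0]],[0,[0,0,0.05],[0,0,0]],[0,[0,0,0],[0,0,0]]])

```text
t: 8.8
tool_pos: [0.4805, 0.1182, 0.1655]
tool_rot: [-0.017, -3.141, 0.001]
contact_force: [-2.5, -2.3, 0.4]
opening: 0.0106
grip_force: 60.0
```

>>> play_rows(series=[[0,[0,0,0.04],[0,0,0]],[0,[0,0,0.04],[0,0,0]],[0,[0,0,0],[0,0,0]]])

```text
t: 9.18
tool_pos: [0.4806, 0.1183, 0.1618]
tool_rot: [-0.017, -3.141, 0.001]
contact_force: [-3.5, -3.9, 3.0]
opening: 0.0106
grip_force: 60.3
```

>>> play_rows(series=[[0,[0.008,-0.008,0],[0,0,0]],[0,[0,0,0],[0,0,0]]])

```text
t: 9.43
tool_pos: [0.4804, 0.1182, 0.1618]
tool_rot: [0.017, 3.141, 0.0]
contact_force: [-1.9, -1.4, 1.1]
opening: 0.0106
grip_force: 60.1
```

>>> play_rows(series=[[0,[0,0,0.04],[0,0,0]],[0,[0,0,0.04],[0,0,0]],[0,[0,0,0],[0,0,0]]])

```text
t: 9.8
tool_pos: [0.4805, 0.1182, 0.1583]
tool_rot: [0.017, 3.141, 0.0]
contact_force: [-3.3, -2.4, 4.3]
opening: 0.0108
grip_force: 60.6
```

>>> play_rows(series=[[0,[0.006,-0.008,0],[0,0,0]],[0,[0,0,0.04],[0,0,0]],[0,[0,0,0.04],[0,0,0]],[0,[0,0,0],[0,0,0]]])

```text
t: 10.3
tool_pos: [0.4798, 0.118, 0.1533]
tool_rot: [-0.017, -3.141, -0.001]
contact_force: [-3.0, -1.0, 1.4]
opening: 0.0108
grip_force: 60.3
```

>>> play_rows(series=[[0,[0,0,0.04],[0,0,0]],[0,[0,0,0.04],[0,0,0]],[0,[0,0,0],[0,0,0]]])

```text
t: 10.68
tool_pos: [0.4797, 0.1178, 0.149]
tool_rot: [-0.017, -3.141, -0.0]
contact_force: [-2.5, 0.3, -1.9]
opening: 0.0106
grip_force: 59.9
```

>>> play_rows(series=[[0,[0,0,0.04],[0,0,0]],[0,[0,0,0.04],[0,0,0]],[0,[0,0,0],[0,0,0]]])

```text
t: 11.05
tool_pos: [0.4797, 0.1178, 0.1454]
tool_rot: [-0.017, -3.141, -0.0]
contact_force: [-3.0, -0.0, -1.6]
opening: 0.0104
grip_force: 60.0
```

>>> play_rows(series=[[0,[0,0,0.04],[0,0,0]],[0,[0,0,0.04],[0,0,0]],[0,[0,0,0],[0,0,0]]])

```text
t: 11.42
tool_pos: [0.4797, 0.1177, 0.1411]
tool_rot: [-0.017, -3.141, 0.0]
contact_force: [-1.9, 0.1, -2.8]
opening: 0.0111
grip_force: 59.7
```

>>> play_rows(series=[[0,[0,0,0.03],[0,0,0]],[0,[0,0,0.03],[0,0,0]],[0,[0,0,0],[0,0,0]]])

```text
t: 11.8
tool_pos: [0.4804, 0.1178, 0.14]
tool_rot: [0.017, 3.141, 0.0]
contact_force: [-5.6, 0.4, 5.1]
opening: 0.0105
grip_force: 60.7
```

>>> play_rows(series=[[0,[0,0,0.03],[0,0,0]],[0,[0,0,0.03],[0,0,0]],[0,[0,0,0],[0,0,0]]])

```text
t: 12.18
tool_pos: [0.4808, 0.1179, 0.1398]
tool_rot: [0.017, 3.14, -0.0]
contact_force: [-11.0, -0.4, 17.2]
opening: 0.0107
grip_force: 62.5
```

>>> play_rows(series=[[0,[0,0,0.02],[0,0,0]],[0,[0,0,0],[0,0,0]]])

```text
t: 12.42
tool_pos: [0.481, 0.1179, 0.1398]
tool_rot: [0.017, 3.14, -0.0]
contact_force: [-12.8, -1.8, 21.1]
opening: 0.0105
grip_force: 63.1
```

```bash
python3 - <<'E'
from h import *
np.set_printoptions(precision=4,suppress=True)
o=ctrl.get_obs();print(o["t"],o["tool_pos"],o["contact_force"],o["wrist_torque"],o["effort"])
P=np.array([.4817,.1177,.125])
def crop(n,t,w,h,W,dv=0):
  i,_,_=grab(n,t);u,v=proj(t,P).astype(int);v+=dv;print(t,u-w//2,v-h//2);return cv2.resize(i[v-h//2:v+h//2,u-w//2:u+w//2],(W,W*h//w),interpolation=cv2.INTER_CUBIC)
a=np.vstack([crop("scene","s6",80,56,400),crop("wrist","w6",120,96,400)])
b=crop("side","d6",80,120,400)
cv2.imwrite("pics/i.png",np.hstack([a,b]));print(a.shape,b.shape)
E
```

```text
12.425 [0.481  0.1179 0.1398] [-12.7531  -1.847   21.0577] [-0.3117  2.414  -0.0121] [ -1.0947 -17.4969 -29.5249   0.062   -3.8308  -0.0206]
s6 191 132
w6 227 208
d6 200 163
(600, 400, 3) (600, 400, 3)
```

View pics/i.png

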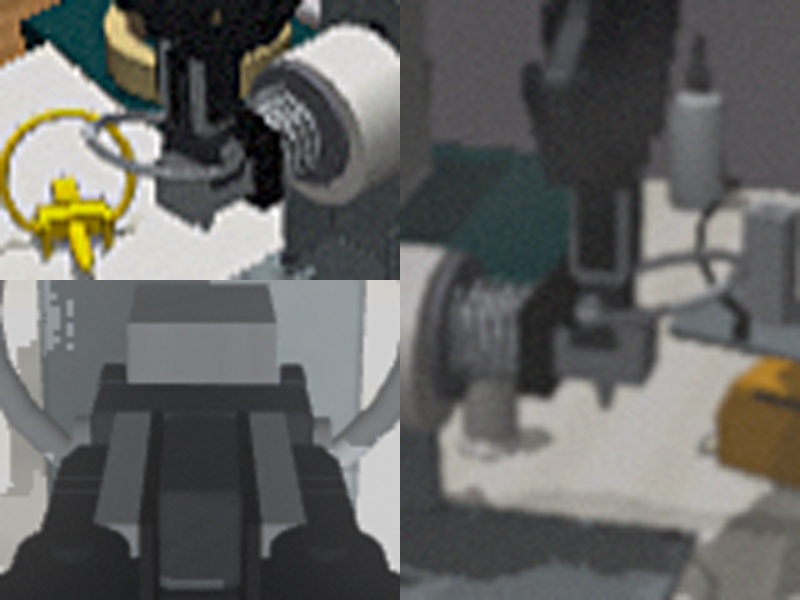

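The last view shows the head sitting on the axle and the tip about 17 mm under it in the side view at (605,405), with the ring open. I'll ease the load and check the collar numerically against its earlier position.

>>> play_rows(series=[[0,[0.02,0.0,-0.03],[0,0,0]],[0,[0,0,0],[0,0,0]]])

```text
t: 12.82
tool_pos: [0.4807, 0.1179, 0.1399]
tool_rot: [0.017, 3.137, 0.0]
contact_force: [-6.2, -0.9, 12.8]
opening: 0.0106
grip_force: 61.7
```

```bash
python3 - <<'E'
from h import *
np.set_printoptions(precision=3,suppress=True)
o=ctrl.get_obs();print(o["t"],o["tool_pos"],o["contact_force"])
grab("side","d7");grab("scene","s7")
# template match collar lower block patches
for ref,cur,boxes in (("d0",["d4","d6","d7"],[(219,226,14,14),(212,230,18,10)]),("s0",["s4","s6","s7"],[(236,160,14,14),(238,164,10,10)])):
  r=cv2.imread("pics/"+{"d0":"side0","s0":"scene0"}[ref]+".png")
  for x,y,w,h in boxes:
    t=r[y:y+h,x:x+w]; t=cv2.resize(t,None,fx=8,fy=8,interpolation=cv2.INTER_CUBIC)
    for c in cur:
      i=cv2.resize(cv2.imread(f"pics/{c}.png")[y-5:y+h+5,x-5:x+w+5],None,fx=8,fy=8,interpolation=cv2.INTER_CUBIC)
      m=cv2.matchTemplate(i,t,cv2.TM_CCOEFF_NORMED);_,s,_,l=cv2.minMaxLoc(m);print(ref,(x,y),c,round(s,3),(np.array(l)-40)/8)
# expected px shift for 4 mm
for t in("side0","scene0"):
  p=np.array([.49,.118,.12]);print(t,proj(t,p+[.004,0,0])-proj(t,p), proj(t,p))
# dark columns on rows in side
for c in("side0","d4","d6","d7"):
  g=cv2.cvtColor(cv2.imread(f"pics/{c}.png"),cv2.COLOR_BGR2GRAY); print(c);print(g[234:244:3,216:240])
E
```

```text
12.825 [0.481 0.118 0.14 ] [-6.181 -0.909 12.776]
d0 (219, 226) d4 0.991 [ 0.    -0.125]
d0 (219, 226) d6 0.973 [-0.875 -0.375]
d0 (219, 226) d7 0.973 [-0.875 -0.25 ]
d0 (212, 230) d4 0.992 [0. 0.]
d0 (212, 230) d6 0.963 [-1.   -0.25]
d0 (212, 230) d7 0.96 [-1.   -0.25]
s0 (236, 160) s4 0.987 [0. 0.]
s0 (236, 160) s6 0.87 [ 0.5  -0.25]
s0 (236, 160) s7 0.862 [ 0.5  -0.25]
s0 (238, 164) s4 0.986 [0. 0.]
s0 (238, 164) s6 0.952 [ 0.5  -0.25]
s0 (238, 164) s7 0.948 [ 0.5  -0.25]
side0 [-1.994 -0.205] [236.681 225.875]
scene0 [ 1.295 -0.72 ] [233.758 161.395]
side0
[[ 78  81  80  87  86  81  85  89  62  39  37  33  42  39  39  58  73  80
   81  82  79  79  81  85]
 [ 79  76  73  75  73  73  75  88  67  39  37  41  41  41  34  53  68  77
   78  75  78  79  76  78]
 [100  97  87  81  76  74  73  70  52  36  37  38  35  34  38  60 109 157
  167 171 167 162 157 155]
 [ 97  94  92  86  82  77  77 111 145 155 158 151 143 142 148 160 171 169
  170 170 167 165 166 164]]
d4
[[ 84  83  88  93  94  87  87  91  66  45  33  37  37  41  41  61  78  87
   80  84  83  85  85  90]
 [ 79  77  77  77  78  7
[... 395 characters left out ...]
80  80  76  74  75  59  36  39  38  42  38  39  52  67  79  85
   83  80  83  80  82  81]
 [105 101  96  88  83  86  72  49  42  34  40  35  34  34  49 102 154 174
  183 182 182 171 147 106]
 [102 102 101  94  88  78  85 117 153 167 167 160 154 151 163 181 183 184
  182 181 177 178 177 144]]
d7
[[ 82  86  90  88  85  86  86  68  36  36  35  39  42  38  51  79  84  89
   84  87  88  85  85  83]
 [ 75  80  80  83  78  76  78  55  37  39  38  39  41  37  44  74  81  85
   83  83  85  78  82  84]
 [104 102  97  87  83  84  73  51  38  33  36  34  39  35  48  99 152 179
  182 182 180 173 140  98]
 [107 101  97  94  89  83  84 116 153 171 167 161 154 152 164 178 184 182
  184 178 178 180 173 146]]
```

>>> play_rows(series=[[0,[0.03,0.0,0],[0,0,0]],[0,[0,0,0],[0,0,0]]])

```text
t: 13.18
tool_pos: [0.4805, 0.1178, 0.1399]
tool_rot: [0.017, 3.134, 0.0]
contact_force: [-1.1, -0.5, 9.5]
opening: 0.0106
grip_force: 61.2
```

```bash
cat > col.py <<'E'
from h import *
import sys
np.set_printoptions(precision=4,suppress=True)
tag=sys.argv[1];o=ctrl.get_obs();print(o["t"],o["tool_pos"],o["contact_force"])
grab("side","d"+tag);grab("scene","s"+tag)
U=lambda n:cv2.resize(cv2.cvtColor(cv2.imread(n),cv2.COLOR_BGR2GRAY),None,fx=8,fy=8,interpolation=cv2.INTER_CUBIC)
for r,c,(x,y,w,h),k in(("side0","d"+tag,(212,230,18,10),-2.0),("scene0","s"+tag,(238,164,10,10),2.7)):
  T=U(f"pics/{r}.png")[8*y:8*(y+h),8*x:8*(x+w)];I=U(f"pics/{c}.png")[8*y-40:8*(y+h)+40,8*x-40:8*(x+w)+40]
  _,s,_,l=cv2.minMaxLoc(cv2.matchTemplate(I,T,cv2.TM_CCOEFF_NORMED));d=(np.array(l)-40)/8;print(r,round(s,3),d,"collar mm",d[0]*(2.0 if k<0 else 3.1)*(-1 if k<0 else 1))
E
python3 col.py 8
```

```text
13.175 [0.4805 0.1178 0.1399] [-1.0819 -0.4535  9.4978]
side0 0.949 [-1.  0.] collar mm 2.0
scene0 0.957 [ 0.5  -0.25] collar mm 1.55
```

>>> play_rows(series=[[0,[0.03,0.0,0.02],[0,0,0]],[0,[0,0,0.03],[0,0,0]],[0,[0,0,0],[0,0,0]]])

```text
t: 13.65
tool_pos: [0.4805, 0.1179, 0.1398]
tool_rot: [0.017, 3.13, 0.0]
contact_force: [-2.3, -1.1, 17.8]
opening: 0.0105
grip_force: 62.5
```

```bash
python3 col.py 9
```

```text
13.65 [0.4805 0.1179 0.1398] [-2.3126 -1.0862 17.7668]
side0 0.949 [-1.  0.] collar mm 2.0
scene0 0.953 [ 0.5  -0.25] collar mm 1.55
```

```bash
python3 - <<'E'
from h import *
np.set_printoptions(precision=4,suppress=True,linewidth=220)
g=cv2.cvtColor(cv2.imread("pics/d9.png"),cv2.COLOR_BGR2GRAY)
g0=cv2.cvtColor(cv2.imread("pics/side0.png"),cv2.COLOR_BGR2GRAY)
print("rows 222-250, cols 232-254");
for v in range(222,250): print(v,g[v,232:254])
print("before")
for v in range(218,242): print(v,g0[v,232:254])
c,d=ray("side0",(241,244.6))
for z in(.079,.083,.087): print("tip pix for z",z,proj("side0",np.array([.4805,.118,z])))
for z in(.096,.099,.12,.123): print("near edge",z,proj("side0",np.array([.475,.130,z])))
E
```

```text
rows 222-250, cols 232-254
222 [ 35  39  27  43  66  79  81  70  59  46  44  44  41  38  59 124 169 182 181 180 174 172]
223 [ 39  35  37  49  81  92  95  82  65  51  46  37  40  38  56 119 158 172 174 172 159 150]
224 [ 40  41  46  66  89 102  99  91  75  63  50  47  45  51  59  91 115 131 132 135 120 110]
225 [ 37  35  46  81 101 110 114 106  93  74  70  64  70  72  77  82  87  89  92  93  91  89]
226 [ 35  31  46  70  92 101 106 100  93  81  76  77  83  82  88  79  82  84  79  85 106 111]
227 [ 37  35  38  52  75  81  87  84  75  74  68  75  81  80  78  76  72  70  69  98 138 134]
228 [ 60  52  42  47  58  67  63  61  58  55  54  62  73  76  79  78  72  63  64 102 150 139]
229 [ 80  67  55  51  49  55  48  47  47  49  52  57  77  83  83  81  75  64  62 101 153 143]
230 [ 83  74  52  43  46  50  48  42  43  47  49  66  83  86  85  87  75  64  64 104 161 164]
231 [ 83  75  64  48  50  53  50  44  51  49  54  66  79  84  87  84  77  66  67 111 167 182]
232 [ 84  79  69  63  65  63  56  58  56  54  57  72  81  86  85  86  76  64  72 118 169 185]
233 [ 85  88  80  84  80  78  73  78  7
[... 3384 characters left out ...]
  78  83  87  89  89  89  88  91  88  74  74 118 160 170 171]
238 [ 63  87  99  99  94  86  89  86  89  90  91  89  88  88  88  85  78 100 148 167 172 172]
239 [ 76 127 147 147 143 133 127 124 117 109 109 107 105 102  94  96  96 134 160 172 171 171]
240 [109 157 167 171 167 162 157 155 151 147 144 146 140 140 136 132 137 159 171 171 172 171]
241 [143 168 172 169 171 166 166 165 168 164 164 163 165 165 164 158 164 168 169 173 169 169]
tip pix for z 0.079 [241.5019 245.5647]
tip pix for z 0.083 [241.4951 243.7237]
tip pix for z 0.087 [241.4882 241.8758]
near edge 0.096 [242.5539 240.5127]
near edge 0.099 [242.5501 239.0926]
near edge 0.12 [242.5235 229.0372]
near edge 0.123 [242.5196 227.5841]
```

```bash
python3 - <<'E'
from h import *
np.set_printoptions(precision=4,suppress=True)
def ony(t,uv,y): c,d=ray(t,uv);return c+d*(y-c[1])/d[1]
print("cheek bottom",ony("side0",(239,232.4),.135))
print("axle bottom",ony("side0",(245,239.6),.130),"top",ony("side0",(245,228.7),.130))
print("ear x right/left of cheek", ony("side0",(235,231),.135),ony("side0",(242.7,230),.135))
print("axle end x", ony("side0",(250.7,232),.130))
print("collar front lower", [ony("side0",(u,234),.132) for u in (230.5,229.8,231.2)])
E
```

```text
cheek bottom [0.4805 0.135  0.1145]
axle bottom [0.4701 0.13   0.0985] top [0.4701 0.13   0.1212]
ear x right/left of cheek [0.4884 0.135  0.1166] [0.4733 0.135  0.1203]
axle end x [0.459  0.13   0.1156]
collar front lower [array([0.4983, 0.132 , 0.1079]), array([0.4997, 0.132 , 0.1078]), array([0.4969, 0.132 , 0.1081])]
```

>>> play_rows(series=[[0,[0,0.0,0.04],[0,0,0]],[0,[0,0,0.03],[0,0,0]],[0,[0,0,0],[0,0,0]]])

```text
t: 14.12
tool_pos: [0.4809, 0.118, 0.1396]
tool_rot: [0.016, 3.13, 0.0]
contact_force: [-10.3, -1.5, 32.3]
opening: 0.0103
grip_force: 64.8
```

```bash
python3 col.py 10
```

```text
14.125 [0.4809 0.118  0.1396] [-10.267   -1.4954  32.2883]
side0 0.964 [-0.875 -0.25 ] collar mm 1.75
scene0 0.957 [ 0.5  -0.25] collar mm 1.55
```

>>> play_rows(series=[[0,[-0.02,0.0,-0.06],[0,0,0]],[0,[-0.02,0,-0.04],[0,0,0]],[0,[0,0,0],[0,0,0]]])

```text
t: 14.6
tool_pos: [0.4808, 0.118, 0.1396]
tool_rot: [0.017, 3.135, 0.001]
contact_force: [-4.3, -0.2, 13.1]
opening: 0.0107
grip_force: 62.2
```

>>> play_rows(series=[[0.3,[0,0,0],[0,0,0]],[0.4,[0,0,0],[0,0,0]],[0.4,[0,0,0],[0,0,0]]])

```text
t: 14.98
tool_pos: [0.4783, 0.1177, 0.1351]
tool_rot: [0.017, 3.141, 0.0]
contact_force: [0.4, 0.9, 0.6]
opening: 0.0342
grip_force: 0.5
```

```bash
python3 col.py 11
```

```text
14.975 [0.4783 0.1177 0.1351] [0.3513 0.8673 0.6306]
side0 0.992 [0. 0.] collar mm -0.0
scene0 0.973 [0. 0.] collar mm 0.0
```

The collar reads back at its front stop (0.0 shift in both views), so the pin is home. I'll lift clear.

>>> play_rows(series=[[0.4,[0,0,-0.05],[0,0,0]],[0.4,[0,0,-0.1],[0,0,0]],[0.4,[0,0,-0.3],[0,0,0]],[0.4,[0,0,-0.8],[0,0,0]],[0.2,[0,0,-0.8],[0,0,0]],[0,[0,0,0],[0,0,0]]])

```text
t: 15.82
tool_pos: [0.4804, 0.118, 0.2437]
tool_rot: [0.017, 3.132, 0.001]
contact_force: [0.6, 0.1, -0.4]
opening: 0.0006
grip_force: 0.0
```

```bash
python3 col.py 12; python3 - <<'E'
from h import *
np.set_printoptions(precision=4,suppress=True)
c,K,E=grab("wrist","w12");o=ctrl.get_obs();print(o["tool_pos"],o["opening"])
# ring wire: bright greyish against shadows; print candidate crossings along bow direction
g=cv2.cvtColor(cv2.imread("pics/d12.png"),cv2.COLOR_BGR2GRAY);p=cv2.cvtColor(cv2.imread("pics/d9.png"),cv2.COLOR_BGR2GRAY)
def pt(x,y,z): return np.array([.480+x,.118+y,.1225+z])
for n,q in dict(hinge=pt(0,0,.008),bow=pt(-.053,0,.022),left=pt(-.022,.032,.014),tip=pt(0,0,-.04)).items(): print(n,proj("w12",q),proj("d12",q),proj("s12",q))
d=cv2.absdiff(g,p)>25
d[:, :]=d; ys,xs=np.where(d[222:250,232:300]);print("diff d9/d12 below rows222:",len(ys),(xs.min()+232,xs.max()+232,ys.min()+222,ys.max()+222) if len(ys) else "")
E
```

```text
15.825 [0.4804 0.118  0.2437] [ 0.5582  0.145  -0.4287]
side0 0.993 [0. 0.] collar mm -0.0
scene0 0.961 [0.125 0.   ] collar mm 0.3875
[0.4777 0.1178 0.2376] 0.00025492021221689716
hinge [287.7238 211.2532] [241.6634 221.3516] [230.2748 159.0998]
bow [287.0929 147.4451] [268.8313 217.216 ] [211.8673 163.3365]
left [327.9295 186.1115] [248.5592 225.8844] [212.5054 155.4674]
tip [287.5601 197.9684] [241.7421 243.9814] [231.2751 177.5197]
diff d9/d12 below rows222: 45 (np.int64(232), np.int64(284), np.int64(222), np.int64(240))
```

>>> play_rows(series=[[0,[0.38,0.32,0],[0,0,0]],[0,[0.38,0.32,0],[0,0,0]],[0,[0,0,0.6],[0,0,0]],[0,[0,0,0.6],[0,0,0]],[0,[0,0,0.2],[0,0,0]],[0,[0,0,0],[0,0,0]]])

```text
t: 16.73
tool_pos: [0.4396, 0.15, 0.1667]
tool_rot: [-0.017, -3.139, 0.001]
contact_force: [-0.3, -0.1, 0.2]
opening: 0.0005
grip_force: 0.0
```

>>> play_rows(series=[[0,[0,0,0.1],[0,0,0]],[0,[0,0,0.1],[0,0,0]],[0,[0,0,0.1],[0,0,0]],[0,[0,0,0.1],[0,0,0]],[0,[0,0,0.1],[0,0,0]]])

```text
t: 17.35
tool_pos: [0.4403, 0.1502, 0.1425]
tool_rot: [-0.017, -3.141, 0.0]
contact_force: [0.6, -0.3, -0.4]
opening: 0.0004
grip_force: 0.0
```

>>> play_rows(series=[[0,[0,0,0.1],[0,0,0]],[0,[0,0,0.1],[0,0,0]],[0,[0,0,0.06],[0,0,0]]])

```text
t: 17.73
tool_pos: [0.4402, 0.1504, 0.1298]
tool_rot: [-0.017, -3.141, -0.0]
contact_force: [-3.1, 0.7, 5.6]
opening: -0.0001
grip_force: 2.2
```

>>> play_rows(series=[[0,[0,0,0.1],[0,0,0]],[0,[0,0,0.1],[0,0,0]],[0,[0,0,0.06],[0,0,0]]])

```text
t: 18.1
tool_pos: [0.4418, 0.1501, 0.1177]
tool_rot: [0.017, 3.138, -0.0]
contact_force: [-0.1, 0.5, 5.8]
opening: 0.0003
grip_force: 3.2
```

Contact is gentle, about 6 N as expected. I'll continue down past over-centre.

>>> play_rows(series=[[0,[0,0,0.1],[0,0,0]],[0,[0,0,0.1],[0,0,0]],[0,[0,0,0.06],[0,0,0]]])

```text
t: 18.48
tool_pos: [0.4407, 0.15, 0.1037]
tool_rot: [0.017, 3.141, -0.0]
contact_force: [-0.2, -0.2, 1.5]
opening: 0.0004
grip_force: 0.6
```

>>> play_rows(series=[[0,[0,0,0.1],[0,0,0]],[0,[0,0,0.06],[0,0,0]],[0,[0,0,0],[0,0,0]],[0,[0,0,0],[0,0,0]]])

```text
t: 18.98
tool_pos: [0.4403, 0.1502, 0.0957]
tool_rot: [-0.017, -3.141, 0.0]
contact_force: [0.2, 0.7, 0.3]
opening: 0.0003
grip_force: 0.0
```

```bash
python3 col.py 13
```

```text
18.975 [0.4403 0.1502 0.0957] [0.1834 0.6733 0.3184]
side0 0.993 [0. 0.] collar mm -0.0
scene0 0.836 [0.125 0.25 ] collar mm 0.3875
```

>>> play_rows(series=[[0,[0.3,0.1,0],[0,0,0]],[0,[0.4,0.2,-0.2],[0,0,0]],[0,[0.2,0.2,-0.9],[0,0,0]],[0,[0,0,-0.95],[0,0,0]],[0,[0,0,-0.95],[0,0,0]],[0,[0,0,0],[0,0,0]],[0,[0,0,0],[0,0,0]]])

```text
t: 19.95
tool_pos: [0.3947, 0.1758, 0.2451]
tool_rot: [-0.016, -3.141, 0.0]
contact_force: [-0.1, 0.2, -0.2]
opening: -0.0001
grip_force: 0.0
```

```bash
python3 col.py 14; python3 - <<'E'
from h import *
np.set_printoptions(precision=4,suppress=True,linewidth=200)
grab("wrist","w14")
O=np.array([.480,.118,.1225])
def ring(th,psi): # th joint, point on circle
    a=np.radians(15)-th; r=.023+.032*np.cos(psi); return O+[-r*np.cos(a),.032*np.sin(psi),.008+r*np.sin(a)]
pa=np.radians(np.arange(-120,121,10))
for t,b in(("d14","side0"),("s14","scene0")):
  A=cv2.imread(f"pics/{t}.png").astype(int);B=cv2.imread(f"pics/{b}.png").astype(int);D=cv2.GaussianBlur(np.abs(A-B).sum(2).astype(np.float32),(3,3),0)
  for th in(0,1.0,1.5,1.7,1.8,1.92,2.05):
    v=[D[int(round(q[1])),int(round(q[0]))] for q in(proj(t,ring(th,p)) for p in pa)];print(t,th,round(float(np.mean(v)),1),[int(x) for x in v[::3]])
  q=proj(t,ring(1.92,0));u,w=q.round().astype(int);print("bow",q,"\n",D[w-6:w+7,u-3:u+4].astype(int))
E
```

```text
19.95 [0.3947 0.1758 0.2451] [-0.0612  0.1694 -0.1852]
side0 0.992 [0. 0.] collar mm -0.0
scene0 0.817 [0.25 0.25] collar mm 0.775
d14 0 45.3 [27, 31, 28, 22, 17, 17, 24, 102, 112]
d14 1.0 35.1 [91, 30, 17, 30, 27, 27, 32, 12, 115]
d14 1.5 51.3 [235, 73, 27, 31, 37, 28, 35, 94, 78]
d14 1.7 74.6 [351, 133, 10, 29, 32, 30, 121, 63, 61]
d14 1.8 85.1 [351, 182, 15, 33, 35, 32, 176, 39, 61]
d14 1.92 154.7 [372, 225, 18, 147, 169, 239, 192, 93, 89]
d14 2.05 136.8 [372, 236, 49, 106, 192, 87, 44, 46, 89]
bow [239.3987 246.8375] 
 [[150  56  37 106 191 218 159]
 [143  51  39 113 198 217 147]
 [137  46  44 127 200 188 107]
 [139  55  66 152 193 142  64]
 [156  90 116 177 163  87  37]
 [192 154 176 187 121  49  30]
 [234 221 215 169  82  34  32]
 [236 239 199 120  49  30  33]
 [161 169 125  66  32  29  31]
 [ 68  71  53  37  31  31  29]
 [ 31  29  30  34  35  34  31]
 [ 29  30  32  35  35  35  34]
 [ 29  32  33  34  33  31  31]]
s14 0 45.3 [148, 163, 60, 20, 20, 20, 17, 15, 18]
s14 1.0 42.0 [93, 23, 83, 19, 19, 14, 22, 15, 67]
s14 1.5 53.5 [82, 24, 308, 19, 20, 16, 16, 14, 220]
s14 1.7 73.7 [82, 52, 310, 39, 27, 20, 20, 81, 122]
s14 1.8 116.3 [82, 133, 332, 80, 61, 18, 16, 81, 122]
s14 1.92 202.1 [160, 165, 355, 310, 278, 15, 8, 264, 132]
s14 2.05 174.0 [160, 116, 225, 332, 43, 12, 10, 367, 132]
bow [232.9443 179.159 ] 
 [[ 12  14  19  20  17  17  16]
 [ 24  33  54  66  45  23  18]
 [ 50  89 139 144  77  28  23]
 [119 212 261 201  89  34  30]
 [186 319 355 239 102  43  32]
 [157 284 350 294 191 119  73]
 [ 83 153 227 278 287 263 211]
 [ 44  61  93 156 225 283 308]
 [ 31  32  40  60  94 157 218]
 [ 24  24  28  31  39  59  80]
 [ 19  19  19  20  24  29  31]
 [ 18  16  17  20  20  21  25]
 [ 20  16  17  23  22  21  22]]
```

The ring matches the shut angle (1.92 rad) in both views, the collar is forward, and the arm is clear. Handing in.

```bash
python3 -c "
from station import ctrl
print(ctrl.finish_job())"
```

```text
the job is handed in; nothing more can be done
None
```

I handed the job in at about 20 s with the pin home in the axle, the collar forward over it, the ring shut and the arm clear. The camera measurements agree with this, but no verdict came back on hand-in.

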